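Load the slide-case mixer and set its load dial

TASK

Stack all the loose grey slide cases lying on the bench into one square, centred column on the mixer's metal platform, each lying flat, lid up and with its long side along the platform's long side. Once all are stacked, turn the load dial clockwise from its zero mark by exactly one click for each case, let it rest in its click-stop, and only then press the start key fully down and let go. Leave the column standing squarely, and leave the bottle, the beaker and the tip box alone.

Things in the scene. Friction and masses are not known exactly. Their poses are not given: they have to be found in the camera images.
- case_a: a closed grey plastic slide case, 96 (x) x 88 (y) x 28 (z) mm, about 200 g, paper label on the flat lid, small clasp on the short side -x; a finger recess 48 mm long (x) and 16 mm deep through its full height in the middle of each long side leaves a waist 56 mm wide (y) to grip. Origin: centre of its underside. Grippy finish. All alike; 3 to 5 are there (absent ones read None)
- case_b: a closed grey plastic slide case, 96 (x) x 88 (y) x 28 (z) mm, about 200 g, paper label on the flat lid, small clasp on the short side -x; a finger recess 48 mm long (x) and 16 mm deep through its full height in the middle of each long side leaves a waist 56 mm wide (y) to grip. Origin: centre of its underside. Grippy finish. All alike; 3 to 5 are there (absent ones read None)
- case_c: a closed grey plastic slide case, 96 (x) x 88 (y) x 28 (z) mm, about 200 g, paper label on the flat lid, small clasp on the short side -x; a finger recess 48 mm long (x) and 16 mm deep through its full height in the middle of each long side leaves a waist 56 mm wide (y) to grip. Origin: centre of its underside. Grippy finish. All alike; 3 to 5 are there (absent ones read None)
- case_d: a closed grey plastic slide case, 96 (x) x 88 (y) x 28 (z) mm, about 200 g, paper label on the flat lid, small clasp on the short side -x; a finger recess 48 mm long (x) and 16 mm deep through its full height in the middle of each long side leaves a waist 56 mm wide (y) to grip. Origin: centre of its underside. Grippy finish. All alike; 3 to 5 are there (absent ones read None)
- case_e: a closed grey plastic slide case, 96 (x) x 88 (y) x 28 (z) mm, about 200 g, paper label on the flat lid, small clasp on the short side -x; a finger recess 48 mm long (x) and 16 mm deep through its full height in the middle of each long side leaves a waist 56 mm wide (y) to grip. Origin: centre of its underside. Grippy finish. All alike; 3 to 5 are there (absent ones read None)
- mixer: white laboratory platform mixer fixed to the bench, 200 (x) x 330 (y) mm, deck 50 mm high; origin at the centre of its underside, x and y along its sides, yawed up to 0.2 rad either way. The metal platform is at its -y end, the dial and the start key are at its +y end
- platform (a point): centre of the top face of the mixer's plain metal platform, 62 mm above the bench; the platform is 140 (x) x 110 (y) mm and stands 12 mm proud of the deck; axes as mixer. A column of 28 mm high cases is built up from here
- dial_grip (a point): point on the load dial's axis to grip at, 82 mm above the bench; at (-30, 90) mm in the mixer's frame. Grey disc, 64 mm diameter (top at 62 mm), with a black bar grip on it 56 long (local x), 16 wide, 30 mm tall (top at 92 mm). Turns with the dial; local -x carries a white pointer line, at zero pointing along the mixer's -x to the long tick
- dial (a joint): angle of the load dial in rad, growing clockwise seen from above; starts near 0 (the long tick), click-stops (sprung) every 30 degrees (0.5236 rad) up to the seventh, end stops just beyond zero and the seventh. A click takes about 0.2 N m; let go within 10 degrees of a stop, it springs into it and stays
- start_top (a point): centre of the top of the round start key, 30 mm diameter, at (62, 90) mm in the mixer's frame; pressed straight down
- start (a joint): travel of the start key in m, 0 up to 0.006 fully down; springs back, fully down takes 5 N
- reagent: amber reagent bottle, 64 mm diameter, 150 mm tall, a bystander; origin at the centre of its underside
- beaker: glass beaker, 72 mm diameter, 90 mm tall, a bystander; origin at the centre of its underside
- tip_box: pipette tip box 122 x 87 x 67 mm, a bystander; origin at the centre of its underside
Things that resemble listed ones, but are neither listed nor needed, are in the scene too. Leave any green look-alike of the case_e alone. What is shaped like the case_a but green is not meant.

How it is judged:
By the outcome, as a careful person would: the job done as asked, in the order asked, and still so for the second after the job is handed in, with the robot touching nothing.
Of case_a, case_b, case_c, case_d, case_e only 3 to 5 are there at a start; the rules pass over those that are not, and their reading is None.
At some moment in a run one of case_a, case_b, case_c, case_d, case_e may be knocked a few centimetres aside while the robot is not near it.
It also fails if it takes over 210 s, if anything falls off the work surface, if the arm or the gripper's body presses on something with over 40 N, if the wrist force passes 120 N, or if a joint passes its speed limit or range.

ROBOT

A 6-joint arm with a two-finger parallel gripper is mounted at the origin on the work surface. World frame = base frame: x ahead of the robot, y to its left, z up, the work surface at z = 0. Lengths are in m, angles in rad, forces in N, time in s.
With the tool pointing down it reaches from about 0.375 to 0.975 m from the base axis. Payload 3.8 kg.
Tool frame: the origin (TCP) lies midway between the tips of the shut fingers; the grasp point (between the pads) lies 19 mm behind it; z points along the fingers, y is the line along which they close (so a half turn about z gives the same grasp; the last joint's range is limited). The gripper opens to 88 mm and grips with 3 to 60 N. Pads are 18 mm wide; open, the fingers measure 123 mm over their backs; the gripper's body (75 mm by 187 mm) begins 45 mm behind the grasp point.
Start: joints at [1.212, 0.264, 1.604, -0, 1.274, -0.037], TCP at [0.213, 0.64, 0.239] pointing down, gripper open.
Joint ranges: [-2.63, 2.63], [-0.94, 2.18], [0.31, 2.57], [-1.31, 4.45], [0, 2.66], [-2.55, 2.55]. Speed limits (rad/s): [2.57, 2.57, 3.14, 3.14, 3.14, 3.14].

INTERFACE

Orientations are given as a rotation vector (axis times angle).
In Python, from cell import manip, inverse_kinematics, cams, order gives the robot as it stands. Calls block until the motion is done:
- manip.move_pose(position, orientation): joint-space move of the TCP to a pose.
- manip.move_linear(position, rate=0.15, rot=None): straight line of the TCP; rot=None keeps the orientation; rate is the mean speed in m/s.
- manip.set_joints(angles): joint-space move.
- manip.set_gripper(opening, force=None): finger opening in m; force is the grip in N (None keeps the last); returns when the fingers have stopped.
- manip.dwell(seconds).
- inverse_kinematics(position, orientation): joint angles nearest the present ones, or None.
- manip.state(): the state.
- cams.capture(name): name is "scene" or "top" or "wrist"; returns a dict with "image" (384x512x3 uint8, blue, green, red), "z_map" (384x512 float32, m along the optical axis (not along the pixel's ray), 0 where there is no reading), "intrinsics" (3x3 intrinsics, pixels), "k1" (the pictures are not rectified: a ray, as slopes to the right and down, at radius r is drawn at 1 + k1 r^2 times it, then the intrinsics apply), "position" and "orientation" of the camera in the world; the wrist camera has in their place "T_tool_cam" (4x4, takes a point from camera to tool coordinates, whose origin is the TCP and whose axes are the flange's). Camera axes: x right, y down, z forward; pixel columns grow to the right and rows downward; lengths in m; the calibration is good to about 2 mm. A picture is of the moment at which its call begins: read the wrist's pose just before it.
A pose or a line that the arm cannot do raises manip.IKError and nothing moves.
- order.close_job(): hands the job in; it is judged then, once.
The state is a dict: "clock": time; "joint_pos": joint angles; "joint_velocities": joint speeds; "tau": joint torques, N m; "tool_pos": TCP position; "tcp_rot": TCP orientation; "contact_force": force on the tool from outside, world axes, zero at the start; "moment": the same for the moment, N m; "gripper_width": finger opening in m; "grasp_force": force on a finger pad.
Only numpy, scipy, OpenCV 4.12 (cv2) and the standard library are available. Lean on these libraries where they do the work, as an engineer would, in place of code of your own. Each camera call takes 0.05 s, during which the arm holds its last target. There are 200 camera calls.

## Working session

There is one attempt and no reset: what is moved stays moved. The work goes in short steps, each a Python script; the robot and the scene stay as the last script left them, time stands still between calls to the robot, and variables do not carry over. Pictures are saved under pics/ and viewed, at most 14 in all, crops included, and the job is handed in when it is done.

```bash
mkdir -p pics; ls; python3 - <<'E'
from cell import manip, cams
import cv2, numpy as np
for n in ("scene","top"):
    c=cams.capture(n); cv2.imwrite(f"pics/{n}0.png",c["image"])
    np.savez(f"{n}0.npz",**c)
    print(n,c["intrinsics"].tolist(),c["k1"],c["position"],c["orientation"])
s=manip.state(); print(s)
E
```

```text
pics
scene [[357.0520007414685, 0.0, 249.66202537778153], [0.0, 357.0520007414685, 185.28791945332728], [0.0, 0.0, 1.0]] 0.004201290895003152 [ 1.14954749 -0.18499982  0.8129109 ] [-1.8785219  -1.78685956  0.62872065]
top [[361.50661183042007, 0.0, 254.93694093100044], [0.0, 361.50661183042007, 190.75810214357597], [0.0, 0.0, 1.0]] -0.04969219215300045 [ 0.44732928 -0.16393896  1.33377843] [-2.13830283  2.19358241 -0.10119325]
{'clock': 0.1, 'joint_pos': array([ 1.21211059e+00,  2.64643503e-01,  1.60521122e+00,  1.17053779e-05,
        1.27368810e+00, -3.69253871e-02]), 'joint_velocities': array([ 3.84081469e-04, -2.90025621e-03, -1.68959073e-03, -8.28221237e-04,
        9.99306041e-05, -1.08848200e-03]), 'tau': array([-1.88175295e-04, -5.03620577e+01, -3.58075511e+01,  7.30903144e-02,
        2.32451392e-02, -5.71726525e-05]), 'tool_pos': array([0.21325456, 0.63976791, 0.23754978]), 'tcp_rot': array([-5.03184491e-01, -3.10063284e+00,  2.99975415e-03]), 'contact_force': array([ 0.39846806,  0.56287053, -0.08250307]), 'moment': array([-0.01312058, -0.00185417, -0.00628595]), 'grasp_force': 0.0, 'gripper_width': 0.08803016161951442}
```

View pics/scene0.png

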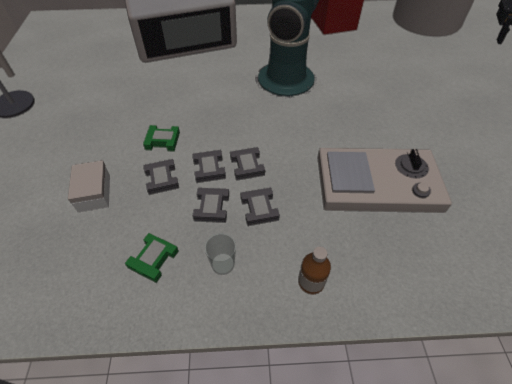

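View pics/top0.png

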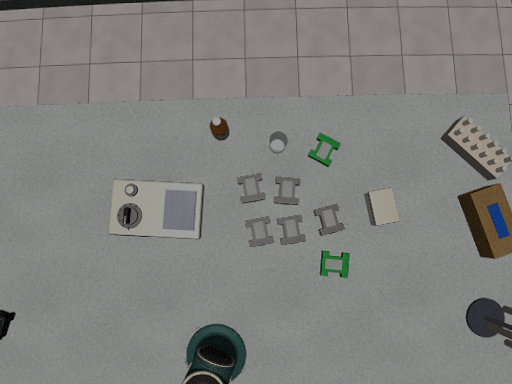

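The views show five grey cases, at top-image pixels (251,188), (288,190), (259,231), (291,229) and (330,219). There are two green look-alikes at (324,149) and (335,264). The mixer's platform is at (180,210), the dial at (130,215) and the key at (131,190).

```bash
cat > h.py <<'E'
import numpy as np, cv2
from scipy.spatial.transform import Rotation as R
def pose(c, st=None):
    """camera pose in world"""
    if "T_tool_cam" in c:
        T=np.asarray(c["T_tool_cam"]); Rt=R.from_rotvec(st["tcp_rot"]).as_matrix()
        return Rt@T[:3,:3], Rt@T[:3,3]+st["tool_pos"]
    return R.from_rotvec(c["orientation"]).as_matrix(), np.asarray(c["position"])
def rays(c):
    v,u=np.mgrid[0:384,0:512].astype(np.float64)
    p=cv2.undistortPoints(np.stack([u.ravel(),v.ravel()],1)[:,None],np.asarray(c["intrinsics"]),np.array([float(c["k1"]),0,0,0]))[:,0]
    return np.c_[p,np.ones(len(p))].reshape(384,512,3)
def cloud(c,st=None):
    """world xyz per pixel, world ray directions, camera centre"""
    M,t=pose(c,st); d=rays(c)
    z=np.asarray(c["z_map"])[...,None]
    P=(d*z)@M.T+t; P[z[...,0]==0]=np.nan
    return P,d@M.T,t
def plane(D,t,h): # each pixel's ray cut with z=h
    return t+D*((h-t[2])/D[...,2:])
def green(im):
    hsv=cv2.cvtColor(im,cv2.COLOR_BGR2HSV); return cv2.inRange(hsv,(45,90,20),(85,255,255))>0
def wrap(a,per=np.pi): return (a+per/2)%per-per/2
def rect(xy):
    """min area rect in m: centre, long side, short side, angle of long side"""
    (c,s,a)=cv2.minAreaRect((xy*1000).astype(np.float32))
    a=np.radians(a)
    if s[0]<s[1]: s=s[::-1]; a+=np.pi/2
    return np.array(c)/1000,s[0]/1000,s[1]/1000,wrap(a)
def blobs(mask,amin):
    n,l,s,_=cv2.connectedComponentsWithStats(mask.astype(np.uint8),connectivity=4)
    return [l==i for i in range(1,n) if s[i,4]>=amin]
def cases(c,st=None,h=.028,amin=150,lo=.014,hi=.012):
    """grey cases with lid at height h: list of (xy, yaw of case x mod pi, sides, area, cols/rows)"""
    P,D,t=cloud(c,st); g=cv2.dilate(green(c["image"]).astype(np.uint8),np.ones((3,3)))>0
    with np.errstate(invalid="ignore"): m=(P[...,2]>h-lo)&(P[...,2]<h+hi)&~g
    Q=plane(D,t,h); out=[]
    for b in blobs(m,amin):
        xy=Q[b][:,:2]; ce,L,S,a=rect(xy)
        w=xy-ce
        # case x: spread along the I's length; the ends are full, the waist is narrow
        best=None
        for k in (0,1):
            th=a+k*np.pi/2; e=np.array([np.cos(th),np.sin(th)]); f=np.array([-e[1],e[0]])
            u,v=w@e,w@f
            fill=np.mean((np.abs(v)>.031)&(np.abs(u)<.019))
            if best is None or fill<best[0]: best=(fill,th)
        v,u=np.nonzero(b)
        touch=u.min()==0 or v.min()==0 or u.max()==511 or v.max()==383
        out.append(dict(xy=ce,yaw=wrap(best[1]),L=L,S=S,fill=best[0],n=len(xy),z=np.nanmedian(P[b][:,2]),px=(u.mean(),v.mean()),cut=touch))
    return out
def tool(yaw,about=0.):
    """tool down, tool y along world direction yaw+90deg"""
    return R.from_matrix(np.array([[np.cos(yaw),np.sin(yaw),0],[np.sin(yaw),-np.cos(yaw),0],[0,0,-1]])).as_rotvec()
def show(k):
    print(np.round(k["xy"],4),"yaw %.3f L %.4f S %.4f fill %.3f n %d z %.4f px %.0f,%.0f cut %d"%(k["yaw"],k["L"],k["S"],k["fill"],k["n"],k["z"],*k["px"],k["cut"]))
E
python3 - <<'E'
from h import *
for n in ("top","scene"):
    c=dict(np.load(f"{n}0.npz")); print(n)
    for k in cases(c): show(k)
    P,D,t=cloud(c)
    for h,w in ((.05,.004),(.062,.006)):
        m=np.abs(P[...,2]-h)<w
        for b in blobs(m,200):
            r=rect(plane(D,t,h)[b][:,:2]); print(h,r,b.sum())
    f=P[(P[...,2]<.01)&(P[...,0]>.3)&(P[...,0]<.8)&(abs(P[...,1])<.4)]; print("bench z",np.median(f[:,2]),f[:,2].std())
    # tall things
    for b in blobs((P[...,2]>.063)&(P[...,2]<.4)&(P[...,0]>.25)&(P[...,0]<1),20): print("tall",np.round(rect(P[b][:,:2])[0],3),P[b][:,2].max().round(3),b.sum())
    if n=="top": print(c["k1"])
from cell import cams
print(cams.capture("wrist")["T_tool_cam"])
E
```

```text
top
[ 0.6818 -0.9464] yaw 0.797 L 0.2402 S 0.0184 fill 0.000 n 235 z 0.0269 px 467,158 cut 0
[ 0.5905 -0.1396] yaw 0.160 L 0.0975 S 0.0875 fill 0.000 n 530 z 0.0275 px 250,188 cut 0
[ 0.5788 -0.2697] yaw -0.109 L 0.0964 S 0.0881 fill 0.000 n 533 z 0.0278 px 286,190 cut 0
[ 0.4307 -0.9444] yaw 0.295 L 0.2413 S 0.0198 fill 0.000 n 253 z 0.0265 px 472,225 cut 0
[ 0.4693 -0.4186] yaw 0.219 L 0.0974 S 0.0904 fill 0.000 n 555 z 0.0276 px 329,219 cut 0
[ 0.4366 -0.2802] yaw 0.139 L 0.0969 S 0.0886 fill 0.000 n 553 z 0.0278 px 291,229 cut 0
[ 0.4327 -0.166 ] yaw 0.163 L 0.0971 S 0.0876 fill 0.000 n 547 z 0.0273 px 259,231 cut 0
0.05 (array([0.52301813, 0.20125603]), 0.3281103210449219, 0.20024720764160156, np.float64(1.4963784180323216)) 2850
0.062 (array([ 0.71669977, -0.97823126]), 0.24196003723144532, 0.102951171875, np.float64(0.8002259785567372)) 1170
0.062 (array([ 0.51026797, -0.60735101]), 0.12215602111816407, 0.08848023223876954, np.float64(0.16522316317403174)) 548
0.062 (array([0.51578296, 0.11346126]), 0.14350653076171874, 0.11337380981445312, np.float64(-0.08066248888659278)) 12
[... 2209 characters left out ...]
[0.50793301, 0.29246454]), 0.061784378051757814, 0.061710453033447264, np.float64(0.9643860910473929)) 204
0.062 (array([ 0.51382922, -0.60617157]), 0.13095014953613282, 0.09051016235351562, np.float64(0.17556972710131435)) 963
bench z -0.00022979053272098593 0.16616306038595322
tall [0.503 0.3  ] 0.095 200
tall [ 0.514 -0.606] 0.072 1118
tall [0.594 0.287] 0.075 104
tall [ 0.753 -0.24 ] 0.093 413
tall [ 0.815 -0.032] 0.153 856
[[-5.41321156e-04 -9.65046488e-01 -2.62078199e-01  6.75800367e-02]
 [ 9.99999826e-01 -5.84114869e-04  8.53826864e-05 -7.46893056e-04]
 [-2.35482034e-04 -2.62078107e-01  9.65046636e-01 -1.46701367e-01]
 [ 0.00000000e+00  0.00000000e+00  0.00000000e+00  1.00000000e+00]]
```

```bash
python3 - <<'E'
from h import *
from cell import manip, cams
manip.move_pose([.518,.114,.20],tool(-.077)); print(manip.state()["clock"])
st=manip.state(); c=cams.capture("wrist"); cv2.imwrite("pics/w_plat.png",c["image"])
P,D,t=cloud(c,st)
for b in blobs(np.abs(P[...,2]-.062)<.005,1000):
    v,u=np.nonzero(b); print(rect(plane(D,t,.062)[b][:,:2]),b.sum(),np.median(P[b][:,2]),u.min(),u.max(),v.min(),v.max())
print(st["tool_pos"],c["intrinsics"][0,0],c["k1"])
k=[.501,.2935]
manip.move_pose([.518,.27,.22],tool(-.077)); 
st=manip.state(); c=cams.capture("wrist"); cv2.imwrite("pics/w_dial.png",c["image"])
P,D,t=cloud(c,st)
for h,w in ((.092,.006),(.062,.004),(.072,.006)):
  for b in blobs(np.abs(P[...,2]-h)<w,300):
    v,u=np.nonzero(b); print(h,rect(plane(D,t,h)[b][:,:2]),b.sum(),np.median(P[b][:,2]),u.min(),u.max(),v.min(),v.max())
print(manip.state()["clock"])
np.savez("w_dial.npz",P=P,im=c["image"])
E
```

```text
2.3333
(array([0.51683832, 0.11546883]), 0.1403199920654297, 0.11022893524169922, np.float64(-0.07600581856253452)) 13055 0.06263268626921159 203 311 115 242
(array([0.50517142, 0.28527374]), 0.06339748764038086, 0.04343109130859375, np.float64(0.3249063853589669)) 1229 0.06272671421042075 72 125 179 234
[0.51807772 0.11456279 0.20012487] 270.901577063086 0.016065370078058853
0.092 (array([0.50155307, 0.29678195]), 0.05645029067993164, 0.016069005966186524, np.float64(-0.07452696520921354)) 763 0.09239153598124367 225 241 174 225
0.062 (array([0.59343597, 0.29008157]), 0.044151981353759764, 0.04413269424438476, np.float64(1.4955816002341704)) 803 0.06252597077117289 213 254 88 131
0.062 (array([0.51699042, 0.11606978]), 0.1395400390625, 0.1125243148803711, np.float64(-0.08068912049749333)) 12136 0.06266292838429546 339 455 103 225
0.062 (array([0.50347498, 0.29660773]), 0.0619769287109375, 0.061000244140625, np.float64(1.4383362868126444)) 1473 0.06256585247575391 209 262 165 216
0.072 (array([0.5929693 , 0.29022858]), 0.028098724365234376, 0.027814992904663084, np.float64(1.4957082335440033)) 643 0.07245405036123248 219 246 96 124
3.1083
```

```bash
cat > pick.py <<'E'
from h import *
from cell import manip, cams
PL=np.array([.5168,.1157]); PY=-.076; G=.005
def topcases():
    return [k for k in cases(cams.capture("top")) if .08<k["S"]<.095 and .088<k["L"]<.108 and abs(k["xy"][1]+.25)<.35 and .35<k["xy"][0]<.85 and k["fill"]<.03]
def near(ks,xy,r=.05):
    ks=[k for k in ks if not k["cut"] and k["n"]>2000 and np.hypot(*(k["xy"]-xy))<r and .08<k["S"]<.096 and k["L"]<.106]
    return min(ks,key=lambda k:np.hypot(*(k["xy"]-xy))) if ks else None
def wristcase(xy,h):
    st=manip.state(); c=cams.capture("wrist")
    return near(cases(c,st,h,500,.005,.006),xy),c
def pick(k):
    """go above a case, measure it again with the wrist camera, grip and lift"""
    manip.set_gripper(.072)
    p=k["xy"]; manip.move_pose([*p,.14],tool(k["yaw"]))
    w,c=wristcase(p,.028)
    if w is None: cv2.imwrite("pics/miss.png",c["image"]); raise SystemExit("not seen by wrist")
    show(w); assert abs(wrap(w["yaw"]-k["yaw"]))<.3
    manip.move_pose([*w["xy"],.06],tool(w["yaw"]))
    manip.move_linear([*w["xy"],G],rate=.12)
    manip.set_gripper(.05,force=30); s=manip.state()
    print("grip w %.4f f %.1f"%(s["gripper_width"],s["grasp_force"]), "F",s["contact_force"].round(1))
    assert .05<s["gripper_width"]<.06
def place(i):
    z=.0625+.028*i+G; x,y=manip.state()["tool_pos"][:2]
    zt=max(z+.05,.12)
    manip.move_linear([x,y,zt],rate=.2)
    manip.move_pose([*PL,zt],tool(PY))
    manip.move_pose([*PL,z+.012],tool(PY))
    s=manip.state(); print("held w %.4f"%s["gripper_width"],end=" ")
    manip.move_linear([*PL,z+.0007],rate=.04)
    print("F",manip.state()["contact_force"].round(1))
    manip.set_gripper(.070)
    manip.move_linear([*PL,z+.11],rate=.25)
    w,_=wristcase(PL,.0625+.028*(i+1))
    if w: 
        d=w["xy"]-PL; e=np.array([np.cos(PY),np.sin(PY)]); print("err mm along/across",1e3*(d@e),1e3*(e[0]*d[1]-e[1]*d[0]),"yaw",wrap(w["yaw"]-PY),"z",w["z"])
    else: print("column top not seen")
    print("clock",manip.state()["clock"])
E
python3 - <<'E'
from pick import *
ks=topcases()
for k in ks: show(k)
k=min(ks,key=lambda k:-k["xy"][1]); pick(k); place(0)
c=cams.capture("wrist"); cv2.imwrite("pics/p1.png",c["image"])
E
```

```text
[ 0.5905 -0.1397] yaw 0.157 L 0.0975 S 0.0875 fill 0.000 n 529 z 0.0279 px 250,188 cut 0
[ 0.5788 -0.2697] yaw -0.109 L 0.0964 S 0.0881 fill 0.000 n 531 z 0.0278 px 286,190 cut 0
[ 0.4693 -0.4186] yaw 0.232 L 0.0976 S 0.0895 fill 0.000 n 556 z 0.0277 px 329,219 cut 0
[ 0.4366 -0.2802] yaw 0.139 L 0.0969 S 0.0886 fill 0.000 n 550 z 0.0278 px 290,229 cut 0
[ 0.4327 -0.166 ] yaw 0.163 L 0.0971 S 0.0876 fill 0.000 n 545 z 0.0275 px 259,231 cut 0
[ 0.5921 -0.1398] yaw 0.157 L 0.0953 S 0.0875 fill 0.000 n 6932 z 0.0287 px 259,183 cut 0
grip w 0.0559 f 30.0 F [-1.1  1.1  5.7]
held w 0.0557 F [-0.3  0.5 -3.2]
err mm along/across -0.6025939918835922 -0.5778195681466328 yaw -0.00018651404249636627 z 0.09076892293675529
clock 10.1333
```

View pics/p1.png

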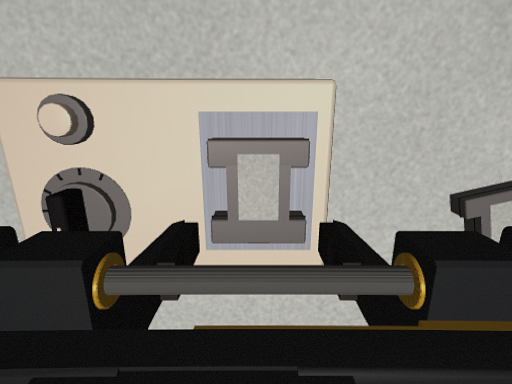

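The first case lies square and centred on the platform, lid up, around pixel (258,190). I'll stack the other four the same way.

```bash
python3 - <<'E'
from pick import *
for i in range(1,5):
    ks=topcases(); print(len(ks),"left, clock",manip.state()["clock"])
    if len(ks)!=5-i:
        for k in ks: show(k)
        if not ks: break
    k=max(ks,key=lambda k:k["xy"][1]); pick(k); place(i)
c=cams.capture("top"); cv2.imwrite("pics/top5.png",c["image"])
manip.move_linear([.518,.27,.26])
c=cams.capture("scene"); cv2.imwrite("pics/scene5.png",c["image"])
E
```

```text
4 left, clock 10.2333
[ 0.4338 -0.1664] yaw 0.168 L 0.0968 S 0.0874 fill 0.000 n 6964 z 0.0287 px 259,183 cut 0
grip w 0.0556 f 30.0 F [-0.1  2.4  5.5]
held w 0.0555 F [ 0.6  0.5 -2.4]
err mm along/across -0.5790279628931182 -0.5963015192950981 yaw 0.0003973840265039108 z 0.11874014508451339
clock 16.8083
3 left, clock 16.8583
[ 0.5801 -0.2706] yaw -0.109 L 0.0953 S 0.0875 fill 0.000 n 6917 z 0.0287 px 260,183 cut 0
grip w 0.0557 f 30.0 F [-0.6  0.4  4.9]
held w 0.0559 F [-0.1 -0.6 -2.7]
err mm along/across -0.9692768453824699 -0.5927796348086205 yaw 9.844419414184458e-05 z 0.14675590932262836
clock 24.225
2 left, clock 24.275
[ 0.4378 -0.2811] yaw 0.138 L 0.0965 S 0.0874 fill 0.000 n 6985 z 0.0287 px 259,183 cut 0
grip w 0.0556 f 30.0 F [-0.1  2.8  6.1]
held w 0.0559 F [ 0.6 -0.9 -2.1]
err mm along/across -0.5494392321650858 -0.6014321156794997 yaw -0.00022166776888576933 z 0.17475429716433788
clock 31.8917
1 left, clock 31.9417
[ 0.4708 -0.4196] yaw 0.233 L 0.0965 S 0.0874 fill 0.000 n 7004 z 0.0287 px 260,183 cut 0
grip w 0.0554 f 30.0 F [-0.3  2.9  6.4]
held w 0.0562 F [-0.  -0.1 -0.7]
err mm along/across 0.01613180956705862 -0.5600873507953946 yaw 0.00014584846154575004 z 0.20279032293399216
clock 40.5917
```

View pics/scene5.png

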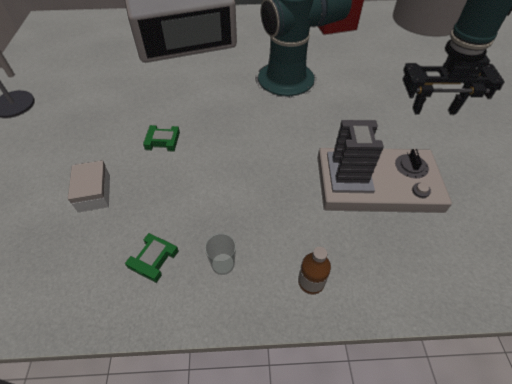

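The column of five stands squarely at about (356,155) and the bench holds no more grey cases. Next I'll turn the dial five clicks.

```bash
python3 - <<'E'
from h import *
from cell import manip, cams
xy=[.5016,.2968]; r=tool(np.pi-.0745)
manip.set_gripper(.05); manip.move_pose([*xy,.26],r); manip.move_pose([*xy,.12],r)
manip.move_linear([*xy,.067],rate=.1)
print("q6",manip.state()["joint_pos"][5],manip.state()["contact_force"].round(1))
manip.set_gripper(.01,force=60); s=manip.state(); print("w",s["gripper_width"],s["grasp_force"],s["contact_force"].round(1),s["moment"].round(2))
q0=np.array(s["joint_pos"]); assert .012<s["gripper_width"]<.02 and q0[5]+2.65<2.5
for i in range(1,6):
    for f in (.5,1):
        q=q0.copy(); q[5]+=(i-1+f)*np.pi/6; manip.set_joints(q)
    manip.dwell(.2); s=manip.state(); print(i,"dq6 %.3f"%(s["joint_pos"][5]-q0[5]),"w %.4f"%s["gripper_width"],s["contact_force"].round(1),s["moment"].round(2))
manip.set_gripper(.05); manip.dwell(.3)
manip.move_linear([*xy,.14],rate=.15)
manip.move_pose([.518,.27,.22],tool(-.077)); manip.dwell(.2)
st=manip.state(); c=cams.capture("wrist"); cv2.imwrite("pics/dial5.png",cv2.resize(c["image"][60:260,120:420],None,fx=2.5,fy=2.5))
P,D,t=cloud(c,st)
for b in blobs(np.abs(P[...,2]-.092)<.006,300):
    v,u=np.nonzero(b); x=rect(plane(D,t,.092)[b][:,:2]); print(x,"turn deg",np.degrees(wrap(-.0745-x[3])))
print(st["clock"])
E
```

```text
q6 -1.0047634926507851 [ 0.4 -0.3  0.2]
w 0.01575182714234324 59.999704230576754 [-0.3  3.8 -0.1] [ 0.57 -0.01 -0.03]
1 dq6 0.521 w 0.0155 [0.2 0.9 1.6] [ 0.08  0.16 -0.08]
2 dq6 1.045 w 0.0157 [-1.1  0.5  2.2] [-0.12  0.34 -0.09]
3 dq6 1.568 w 0.0158 [-2.8  0.6  3.3] [-0.22  0.72 -0.05]
4 dq6 2.090 w 0.0156 [-4.1  0.1  4.9] [-0.16  1.01 -0.03]
5 dq6 2.613 w 0.0157 [-5.  -0.2  4.7] [-0.05  1.07 -0.05]
(array([0.50273465, 0.14917166]), 0.0692929229736328, 0.020015310287475586, np.float64(-0.42556315534057454)) turn deg 20.114437143560526
(array([0.5025896 , 0.29664661]), 0.055585899353027345, 0.016563278198242187, np.float64(0.44568197250606456)) turn deg -29.804231603387727
53.8083
```

View pics/dial5.png

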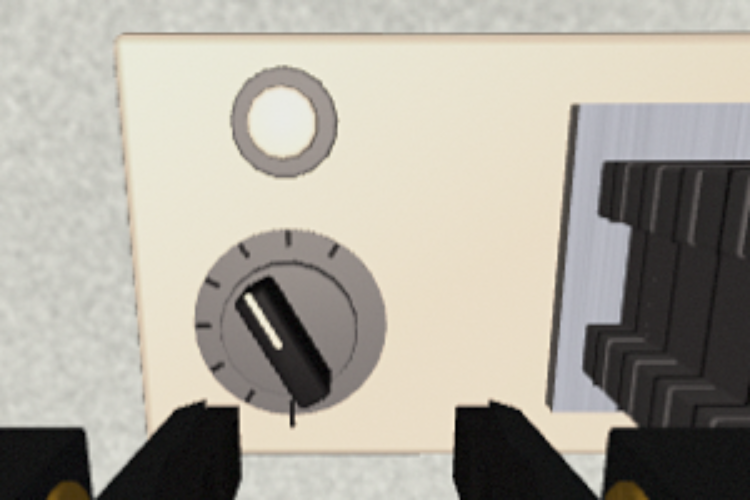

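The pointer sits on the fifth tick at about (245,250), measured as 150° of turn. Now the start key.

```bash
python3 - <<'E'
from pick import *
xy=[.5930,.2902]; r=tool(-.077)
manip.set_gripper(0.,force=10); manip.move_pose([*xy,.12],r)
manip.move_linear([*xy,.078],rate=.1); manip.dwell(.2); f0=manip.state()["contact_force"][2]
for z in np.arange(.074,.0615,-.001):
    manip.move_linear([*xy,z],rate=.03); manip.dwell(.1); s=manip.state(); f=s["contact_force"][2]-f0
    print("z %.4f F %.1f"%(s["tool_pos"][2],f))
    if f>12: break
manip.dwell(.3); manip.move_linear([*xy,.12],rate=.05)
manip.move_pose([.518,.27,.26],r)
manip.move_pose([*PL,.31],tool(PY)); 
w,c=wristcase(PL,.2025); cv2.imwrite("pics/end_w.png",c["image"])
if w: show(w)
manip.move_pose([.40,.36,.30],r); manip.dwell(.5)
c=cams.capture("scene"); cv2.imwrite("pics/end_s.png",cv2.resize(c["image"][100:300,80:480],None,fx=2,fy=2))
P,D,t=cloud(c)
for b in blobs((P[...,2]>.063)&(P[...,2]<.4)&(P[...,0]>.25)&(P[...,0]<1),20): print("tall",np.round(rect(P[b][:,:2])[0],3),P[b][:,2].max().round(3),b.sum())
print(manip.state()["clock"])
E
```

```text
z 0.0739 F 1.3
z 0.0730 F 0.8
z 0.0723 F 2.3
z 0.0712 F 3.2
z 0.0702 F 3.0
z 0.0692 F 2.9
z 0.0682 F 4.5
z 0.0672 F 4.5
z 0.0664 F 7.8
z 0.0663 F 11.1
z 0.0663 F 15.2
[0.5191 0.1149] yaw -0.077 L 0.0910 S 0.0873 fill 0.000 n 6415 z 0.2027 px 259,179 cut 0
tall [0.401 0.353] 0.4 1413
tall [0.381 0.325] 0.4 51
tall [0.518 0.112] 0.205 2561
tall [0.502 0.296] 0.096 236
tall [ 0.514 -0.606] 0.072 1123
tall [0.594 0.29 ] 0.074 102
tall [ 0.752 -0.24 ] 0.093 421
tall [ 0.816 -0.033] 0.153 859
64.5
```

View pics/end_s.png

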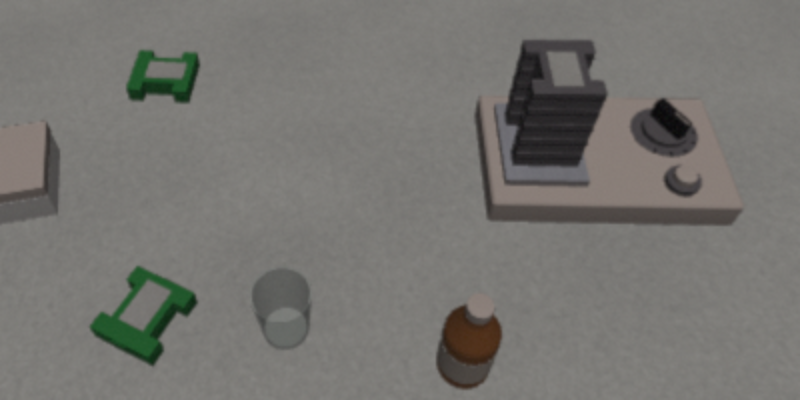

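The column stands squarely at about (555,105), the dial is at its fifth stop, and the key has sprung back up. The key hit its hard stop 6 mm down. The bottle, beaker, tip box and green look-alikes are where they were.

```bash
python3 -c "
from cell import order; print(order.close_job())"
```

```text
the job is handed in; nothing more can be done
None
```

I stacked all five grey cases squarely on the platform, turned the dial five clicks, pressed and released the start key, and handed the job in at about 65 s; no verdict came back.

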